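Put the refilled button box home in the tailor's rack

ROBOT

A 6-joint arm with a two-finger parallel gripper is mounted at the origin on the work surface. World frame = base frame: x ahead of the robot, y to its left, z up, the work surface at z = 0. Lengths are in mm, angles in degrees, forces in N, time in s.
With the tool pointing down it reaches from about 350 to 850 mm from the base axis. Payload 8.1 kg.
Tool frame: the origin (TCP) lies between the finger pads; the fingertips stand 22 mm ahead of it and the grasp point (between the pads) lies 3 mm ahead of it (r.nose_length is the z of the fingertips in the tool frame, in mm); z points along the fingers, x is the direction in which the jaws open and shut, and the axes are right-handed (so a half turn about z gives the same grasp; the last joint's range is limited). The gripper opens to 85 mm and grips with 20 to 120 N. Pads are 22 mm wide; open, the fingers measure 114 mm over their backs; the gripper's body (76 mm by 85 mm) begins 54 mm behind the grasp point. The pads swing forward as they close: fully open they stand 13 mm farther back than shut.
Start: joints at [-75.424, 7.471, 85.268, -0, 87.261, -4.893], TCP at [199.999, -565.691, 253.292] pointing down, gripper open.
Joint ranges: [-169.43, 169.43], [-51.17, 129.36], [1.28, 143.12], [-76.62, 256.62], [0, 156.53], [-152.29, 152.29]. Speed limits (degrees/s): [136.94, 136.94, 159.86, 180, 180, 180].

INTERFACE

Orientations are given as [roll, pitch, yaw] about the fixed x, y, z axes, in that order (R = Rz(yaw) Ry(pitch) Rx(roll)).
In Python, from bench import r gives the robot as it stands.
- The arm moves only by the shell command python3 -m jog 'ROWS' [FORCE]. ROWS is JSON, a list of rows, each a list of 5 numbers: the shift along the tool's x, y, z in m, then the turn about the tool's z in degrees, then the opening in per cent of the stroke, from 0 (shut) to 100 (fully open). A call has 1 to 8 rows; each row is the pose to reach, as a shift and turn from the pose measured when the call began, along the tool's axes at that moment; what a row does not reach only later rows make up. A row lasts 1/10 s, in which the tool goes at most 50 mm and 8.59 degrees, less where a joint would pass 70% of its speed; a pose out of reach is approached as far as the arm can. A call with a gripper value outside its range is refused whole. The fingers move at their own pace and stop on an object; FORCE is the grip in N (left out, the last holds). Time passes only in rows, so rows that repeat a pose let the fingers close. It gives the time, the measured TCP pose, the force and the opening at its end, in the units of the state.
- r.sense(): the state, without advancing time (a new reading comes with each control period).
- r.snapshot(name): name is "scene" or "top"; returns a dict with "image" (384x512x3 uint8, red, green, blue), "K" (3x3 intrinsics, pixels), "distortion" ([k1, k2, p1, p2, k3] as OpenCV has them; the pictures are not rectified), "T" (4x4, takes a point from camera to world coordinates). Camera axes: x right, y down, z forward; pixel columns grow to the right and rows downward; lengths in mm; the calibration is good to about 2 mm. A picture is of the moment at which its call begins. There is no depth.
- r.hand_in(): hands the job in, once; it reports no verdict.
Trained networks look in a picture, given as the dict that the camera call returned (one of the last four; its "shot" number tells which), for a name from the list of things; names that differ only in an ending like _2 or _b are one class to them, and where a whole thing is asked for, a point or a joint stands for the part that bears it (a point fixed in the world has none). Each returns a list of dicts, best first, with "conf" (0 to 1); they miss things now and then, are a little off and sometimes report something else, mostly with a low value. They report only what shows in the picture. A call takes as long as a camera call. They do not tell look-alikes from the thing itself.
- r.search_frame(picture, label): "bbox" ([left, top, right, bottom] in pixels, round what is visible of it).
- r.pinpoint(picture, label): "uv" ([column, row] in pixels: a listed point, or the origin of a listed thing).
The state is a dict: "time": time; "joint_pos": joint angles; "qd": joint speeds; "joint_efforts": joint torques, N m; "tool_pos": TCP position; "tcp_rot": TCP orientation; "ft_force": force on the tool from outside, world axes, zero at the start; "wrist_torque": the same for the moment, N m; "finger_gap": finger opening in mm.
Only numpy, scipy, OpenCV 4.12 (cv2) and the standard library are available. Lean on these libraries where they do the work, as an engineer would, in place of code of your own. Each camera call takes 0.05 s, during which the arm holds its last target. There are 200 camera calls.

TASK

The dark red button box has been refilled: square it up in front of its empty lane and push it straight in between the two wire rails until it is fully home, easing it up to the metal end stop. The wires scuff the paper, so neither the box nor the gripper may touch any rail. Only push the box with the fingers, never lift or tip it; leave the other boxes, the thread cone and the button jar where they are, and finish with the gripper clear of everything.

Things in the scene. Friction and masses are not known exactly. Their poses are not given: they have to be found in the camera images.
- rack: fixed rack on the table: plywood board 330 (x) x 300 (y) x 18 mm thick. Origin: centre of the underside, at table level; x runs from the open near end to the end stop, y left, z up. Three straight lanes along x, centred at y = +90, 0, -90 mm. From x = -165 to -15 mm the board is an open flat apron without rails. Both outer lanes are empty, a red or blue box before each; tan is home in the middle
- rails: four fixed dark wire rails dividing the rack's lanes, 6 mm round wire, from x = -15 to +141 mm of the rack, centred at y = -135, -45, +45, +135 mm, reaching 32 mm above the board (50 mm above the table). Clear width between two rails: 84 mm. Origin and axes as rack. Nothing may touch them
- stop: fixed aluminium end stop across the far end of all lanes, 25 mm high above the board; near face at x = +150 mm of the rack. Origin and axes as rack. A box that is home rests against it, its centre then at x = +105 mm of the rack
- red_box: loose dark red paper-covered box of buttons, 90 (x, towards the stop) x 64 (y) x 40 mm high, flat upright sides, white sample button on the lid, 0.17 to 0.35 kg. Origin: centre of its underside, on the board 18 mm above the table. Starts on the apron before its own outer lane (+90 or -90), up to 15 mm beside the lane's centre line and 0.2 rad askew. Slides at 0.8 to 2.5 N, stops when the push stops
- blue_box: loose dark blue box of the same size, with a brass-coloured sample button, on the apron before the other outer lane. Origin: centre of its underside. Leave alone
- tan_box: loose tan box of the same size, home in the middle lane. Origin: centre of its underside. Leave alone
- thread_cone: loose cone of taupe thread, 72 mm across at the foot, 150 mm high, standing on the table about 0.26 m to the left (+y) of the rack's centre line, beside its far half. Origin: centre of its underside. Leave alone
- button_jar: loose clear jar of buttons with a black lid, 60 mm across, 74 mm high, standing on the table about 0.26 m to the right (-y) of the rack's centre line, beside its far half. Origin: centre of its underside. Leave alone
Mind the look-alikes: they are no part of the job. There is more than one size of the red_box; the job needs the largest.

How it is judged (in metres and radians):
At the end, for the whole second after the job is handed in: The red box stands flat, at rest and square (within 0.08 rad) in its outer lane, clear of the rails, its far face within 6 mm of the end stop; the blue and tan boxes are within 8 mm, the cone and jar within 10 mm of where they were (x of red_box in the frame of rack above 0.099 m and (y of red_box in the frame of rack between 0.08 and 0.1 m or y of red_box in the frame of rack between -0.1 and -0.08 m) and angle between the x axis of red_box and the x axis of rack, either way round below 0.08 rad and angle between red_box's own z axis and vertical below 0.05 rad and z of red_box in the frame of rack below 0.021 m and linear speed of red_box below 0.01 m/s and distance of each of blue_box, tan_box from where it was at the start of the episode below 0.008 m and distance of each of thread_cone, button_jar from where it was at the start of the episode below 0.01 m); the robot touches nothing.
It fails at once if a rail is touched, by the box, the gripper or anything else (over 0.3 N) (contact force between rails and anything else above 0.3 N).
It fails at once if the red box is lifted (over 6 mm off the board) or tipped (over 0.12 rad) (z of red_box in the frame of rack above 0.024 m or angle between red_box's own z axis and vertical above 0.12 rad).
It fails at once if the red box is rammed against the end stop (over 40 N) (contact force between red_box and stop above 40 N).
It fails at once if the blue or the tan box is shifted by more than 8 mm (distance of any of blue_box, tan_box from where it was at the start of the episode above 0.008 m).
It fails at once if the thread cone or the button jar is shifted by more than 10 mm (distance of any of thread_cone, button_jar from where it was at the start of the episode above 0.01 m).
It also fails if it takes over 67 s, if anything falls off the work surface, if the arm or the gripper's body presses on something with over 40 N, if the wrist force passes 120 N, or if a joint passes its speed limit or range.

## Working session

There is one attempt and no reset: what is moved stays moved. The work goes in short steps, Python scripts to look and compute and a shell command to move; the robot and the scene stay as the last step left them, time stands still between calls to the robot, and variables do not carry over. Pictures are saved under pics/ and viewed, about 8 in all and at most 12, crops included, and the job is handed in when it is done.

```bash
mkdir -p pics
cat > h.py <<'E'
from bench import r
import numpy as np, cv2
def ray(s,uv,z):
    p=cv2.undistortPoints(np.array([[uv]],float),np.array(s["K"]),np.array(s["distortion"]))[0,0]
    T=np.array(s["T"]);d=T[:3,:3]@[p[0],p[1],1];o=T[:3,3]
    return o+d*(z-o[2])/d[2]
def proj(s,P):
    T=np.linalg.inv(np.array(s["T"]));P=np.array(P,float)
    return cv2.projectPoints(P.reshape(-1,1,3),cv2.Rodrigues(T[:3,:3])[0],T[:3,3],np.array(s["K"]),np.array(s["distortion"]))[0][:,0]
def save(s,n,crop=None,k=1):
    im=s["image"][:,:,::-1]
    if crop: im=im[crop[1]:crop[3],crop[0]:crop[2]]
    cv2.imwrite("pics/"+n,cv2.resize(im,None,fx=k,fy=k,interpolation=cv2.INTER_CUBIC))
E
python3 - <<'E'
from h import *
a=r.snapshot("top");b=r.snapshot("scene")
im=np.vstack([a["image"],b["image"]])[:,:,::-1]
cv2.imwrite("pics/a.png",cv2.resize(a["image"][:,:,::-1],None,fx=1.5,fy=1.5)); cv2.imwrite("pics/b.png",cv2.resize(b["image"][:,:,::-1],None,fx=1.5,fy=1.5))
H=dict(rack=0,rails=0,stop=0,red_box=18,blue_box=18,tan_box=18,thread_cone=0,button_jar=0)
for n,s in(("top",a),("scene",b)):
  print(n,np.round(np.array(s["T"])[:3,3]))
  for l,z in H.items():
    print(l,[(np.round(d["uv"]),round(d["conf"],2),np.round(ray(s,d["uv"],z)[:2])) for d in r.pinpoint(s,l)[:3]])
print(r.sense())
E
```

```text
top [404.  13. 921.]
rack []
rails [(array([282., 219.]), 0.41, array([462., -63.]))]
stop []
red_box [(array([332., 273.]), 0.67, array([ 335., -172.])), (array([347., 198.]), 0.64, array([ 506., -213.])), (array([283., 217.]), 0.6, array([465., -65.]))]
blue_box [(array([203., 226.]), 0.84, array([446., 118.]))]
tan_box [(array([229., 135.]), 0.83, array([659.,  57.]))]
thread_cone [(array([129., 135.]), 0.57, array([670., 300.])), (array([343., 141.]), 0.33, array([ 646., -216.]))]
button_jar [(array([345., 141.]), 0.69, array([ 645., -221.]))]
scene [1198.   48.  609.]
rack [(array([276., 213.]), 0.55, array([558.,  47.]))]
rails []
stop []
red_box [(array([203., 154.]), 0.74, array([ 352., -163.])), (array([157., 234.]), 0.73, array([ 658., -208.])), (array([169., 196.]), 0.7, array([ 534., -211.]))]
blue_box [(array([300., 178.]), 0.96, array([448., 103.])), (array([234., 183.]), 0.44, array([474., -62.]))]
tan_box [(array([277., 236.]), 0.57, array([648.,  50.]))]
thread_cone [(array([398., 252.]), 0.67, array([664., 304.]))]
button_jar [(array([156., 236.]), 0.75, array([ 648., -216.]))]
{'time': 0.9, 'joint_pos': array([-7.54245340e+01,  7.46960095e+00,  8.52689424e+01,  1.01461945e-03,
        8.72622085e+01, -4.89314989e+00]), 'qd': array([ 0.02407332,  0.00051704,  0.02515891,  0.03370239,  0.06081509,
       -0.01459911]), 'joint_efforts': array([-6.03638691e-04, -5.69316638e+01, -5.00874531e+01,  1.40740011e-05,
        9.30609094e-04,  5.19620571e-06]), 'tool_pos': array([ 199.99829313, -565.6780456 ,  253.29758979]), 'tcp_rot': array([-1.79998926e+02,  6.62693941e-04, -7.05314325e+01]), 'ft_force': array([-0.06326793,  0.0498644 , -0.18250845]), 'wrist_torque': array([-4.75679446e-02,  7.76443492e-05, -1.05074685e-02]), 'finger_gap': 85.39927004180862}
```

View pics/a.png

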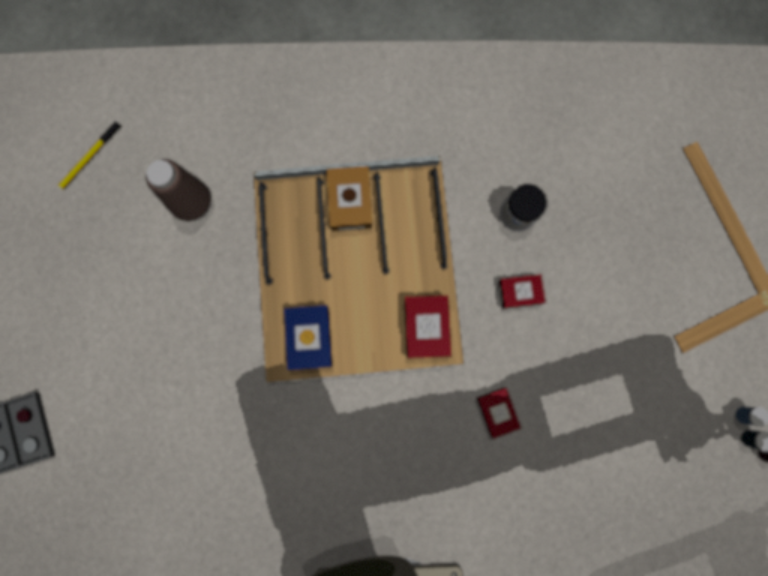

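View pics/b.png

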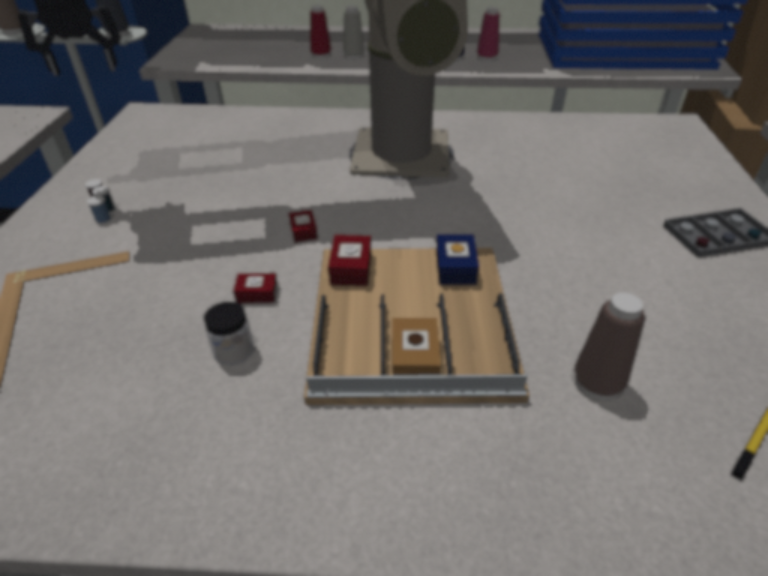

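```bash
cat > m.py <<'E'
from h import *
from scipy.optimize import minimize
def rz(a): c,s=np.cos(a),np.sin(a); return np.array([[c,-s,0],[s,c,0],[0,0,1]])
def tf(p,P): return np.array(P,float)@rz(p[2]).T+[p[0],p[1],0]
def fill(s,P,k=4):
    m=np.zeros((384*k,512*k),np.uint8);h=cv2.convexHull((proj(s,P)*k).astype(np.float32))
    cv2.fillConvexPoly(m,np.round(h).astype(int),255); return cv2.resize(m,(512,384),interpolation=cv2.INTER_AREA)/255.
def box(p): return tf(p,[[x,y,z] for x in(-45,45) for y in(-32,32) for z in(18,58)])
def redmask(s,near,dil=60):
    h=cv2.cvtColor(s["image"],cv2.COLOR_RGB2HSV)
    m=(((h[...,0]<8)|(h[...,0]>168))&(h[...,1]>130)).astype(np.uint8)
    m=cv2.morphologyEx(m,cv2.MORPH_CLOSE,np.ones((25,25)))  # fill the button label
    n,l=cv2.connectedComponents(m); u,v=proj(s,[[*near,58]])[0].astype(int)
    return (l==l[v,u]).astype(float) if l[v,u] else m*0.
def fitbox(ss,p0):
    ms=[redmask(s,p0[:2]) for s in ss]
    f=lambda q:sum(np.abs(fill(s,box([q[0],q[1],q[2]/100]))-m).sum() for s,m in zip(ss,ms))
    st=[p0[0],p0[1],p0[2]*100]
    o=minimize(f,st,method="Nelder-Mead",options=dict(initial_simplex=[st]+[[st[j]+(8 if i==j else 0) for j in range(3)] for i in range(3)],xatol=.1))
    q=o.x; return np.array([q[0],q[1],q[2]/100]),o.fun,[m.sum() for m in ms]
def rel(rk,p): d=(np.array([p[0]-rk[0],p[1]-rk[1],0])@rz(rk[2])); return np.array([d[0],d[1],p[2]-rk[2]])
E
cat > m1.py <<'E'
from m import *
from scipy.optimize import least_squares
s=r.snapshot("top");b=r.snapshot("scene")
# picks in 1.5x pictures
pt=[((263,185),(141,135,50)),((268,281),(-15,135,50)),((320,180),(141,45,50)),((326,276),(-15,45,50)),((377,176),(141,-45,50)),((385,271),(-15,-45,50)),((434,170),(141,-135,50)),((444,267),(-15,-135,50)),((267,382),(-165,150,18)),((462,363),(-165,-150,18))]
uv=np.array([a for a,_ in pt])/1.5-.17;P=[c for _,c in pt]
o=least_squares(lambda p:(proj(s,tf([p[0],p[1],p[2]/100],P))-uv).ravel(),[560,10,0],loss="soft_l1")
rk=o.x.copy();rk[2]/=100;print("rack",rk,np.round(o.fun.reshape(-1,2),1).tolist())
for n,ss in(("top",[s]),("scene",[b])):
    p,f,a=fitbox(ss,[465,-65,.05]);print(n,p,f,a,"rel",rel(rk,p))
np.save("rk.npy",rk)
print("scene fit corners of board",np.round(proj(b,tf(rk,[(-165,150,18),(-165,-150,18),(165,-150,18),(165,150,18)]))*1.5).tolist())
p,_,_=fitbox([s],[465,-65,.05])
im=cv2.resize(s["image"][100:270,160:330,::-1],None,fx=4,fy=4,interpolation=cv2.INTER_CUBIC)
def dr(A,c):
    q=(proj(s,A)-[160,100]+.5)*4
    cv2.polylines(im,[np.round(q).astype(int)],True,c,1)
for y in(-135,-45,45,135): dr(tf(rk,[(-15,y-3,50),(141,y-3,50),(141,y+3,50),(-15,y+3,50)]),(0,255,255))
dr(tf(rk,[(-165,150,18),(-165,-150,18),(165,-150,18),(165,150,18)]),(0,255,0))
dr(tf(p,[(45,32,58),(45,-32,58),(-45,-32,58),(-45,32,58)]),(255,255,0))
cv2.imwrite("pics/c.png",im[:600])
cv2.imwrite("pics/c.png",cv2.resize(im,(600,600)))
E
python3 m1.py
```

```text
rack [5.55381718e+02 3.92923334e+01 6.51763250e-02] [[-2.0, -2.6], [-1.8, 0.6], [-0.8, -2.5], [-0.1, 0.6], [0.3, -2.9], [0.9, 0.6], [1.2, -1.9], [1.6, -0.0], [-1.2, 1.6], [1.1, 2.7]]
top [ 4.61572934e+02 -6.66648503e+01  2.56239913e-02] 68.18823529411765 [np.float64(1199.0)] rel [-1.00510619e+02 -9.96224288e+01 -3.95523338e-02]
scene [ 4.58314115e+02 -6.54039532e+01  9.90279934e-02] 388.3137254901961 [np.float64(1136.0)] rel [-1.03680396e+02 -9.81519613e+01  3.38516683e-02]
scene fit corners of board [[491.0, 246.0], [322.0, 247.0], [301.0, 394.0], [527.0, 393.0]]
```

View pics/c.png

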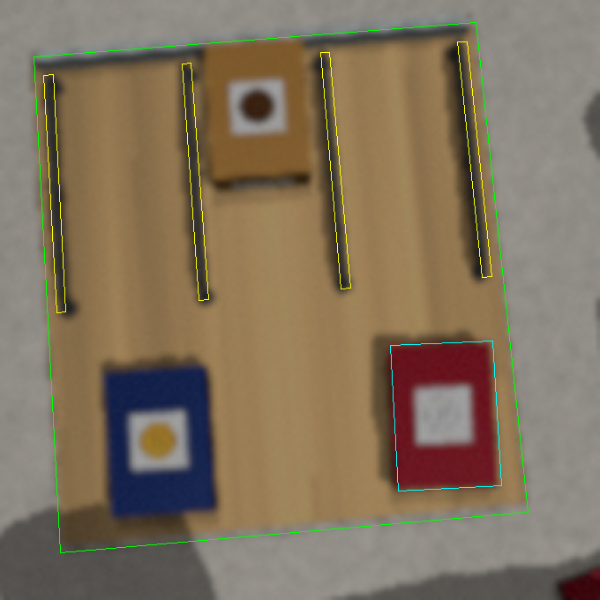

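```bash
cat > g.py <<'E'
# python3 g.py rackx racky tcpz : shift in tool axes (m), turn about tool z (deg)
from m import *
import sys
from scipy.spatial.transform import Rotation as Ro
rk=np.load("rk.npy");x,y,z=map(float,sys.argv[1:4]);s=r.sense()
w=tf(rk,[[x,y,z]])[0];R=Ro.from_euler("xyz",s["tcp_rot"],degrees=True).as_matrix()
print("nose",r.nose_length,"rel now",np.round(rel(rk,[*s["tool_pos"][:2],np.radians(s["tcp_rot"][2])]),3),np.round(s["tool_pos"],1))
print("target",w.round(1),"shift",(R.T@(w-s["tool_pos"])/1000).round(4),"turn",round(-(np.degrees(rk[2])-90-s["tcp_rot"][2]),2),"t",s["time"])
E
python3 g.py -100 -100 253
```

```text
nose 22.0 rel now [-394.041 -580.565   -1.296] [ 200.  -565.7  253.3]
target [462.1 -67.  253. ] shift [-3.828e-01 -4.133e-01  3.000e-04] turn 15.73 t 1.0
```

```bash
python3 -m jog '[[-0.032,-0.034,0,4,100],[-0.064,-0.069,0,8,100],[-0.096,-0.103,0,12,100],[-0.128,-0.138,0,15.7,100],[-0.16,-0.172,0,15.7,100],[-0.192,-0.207,0,15.7,100],[-0.224,-0.241,0,15.7,100],[-0.256,-0.276,0,15.7,100]]'; python3 g.py -100 -100 130
```

```text
time: 1.8
tool_pos: [375.4, -230.7, 253.6]
tcp_rot: [-180.0, -0.0, -86.3]
ft_force: [1.4, -0.6, 0.0]
finger_gap: 85.6
nose 22.0 rel now [-197.193 -257.688   -1.571] [ 375.4 -230.7  253.6]
target [462.1 -67.  130. ] shift [-0.1578 -0.0971  0.1236] turn 0.01 t 1.8
```

```bash
python3 -m jog '[[-0.04,-0.025,0.02,0,100],[-0.08,-0.05,0.04,0,100],[-0.12,-0.075,0.06,0,100],[-0.14,-0.088,0.08,0,100],[-0.158,-0.097,0.105,0,100],[-0.158,-0.097,0.1236,0,100],[-0.158,-0.097,0.1236,0,100]]'; python3 g.py -100 -100 46
python3 - <<'E'
from h import *
s=r.snapshot("top");b=r.snapshot("scene")
im=np.hstack([cv2.resize(s["image"][140:280,220:360],(400,400)),cv2.resize(b["image"][100:260,160:320],(400,400))])
cv2.imwrite("pics/d.png",im[:,:,::-1])
E
```

```text
time: 2.5
tool_pos: [460.0, -65.5, 127.0]
tcp_rot: [179.7, 0.1, -86.2]
ft_force: [0.3, -1.1, -0.1]
finger_gap: 85.1
nose 22.0 rel now [-102.043  -98.37    -1.569] [460.  -65.5 127. ]
target [462.1 -67.   46. ] shift [ 0.0017 -0.0024  0.081 ] turn 0.11 t 2.5
```

View pics/d.png

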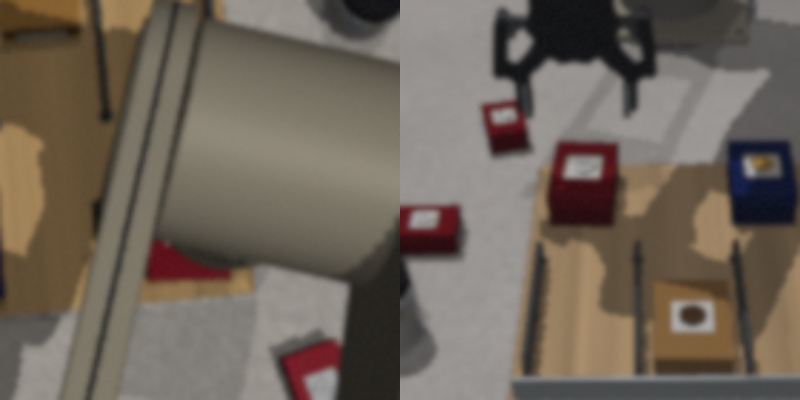

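Run:
```python
from m import *
rk=np.load("rk.npy");b=r.snapshot("scene");c=np.array([*r.sense()["tool_pos"]]);d=rz(rk[2])@[0,1,0]
f=lambda P:((proj(b,P)-[160,100])*2.5+[400,0]).round().tolist()
print(f([c-[0,0,9]+48*d,c-[0,0,9]-48*d, c-[0,0,22]+48*d,c-[0,0,22]-48*d]))
for p in([461.6,-66.7,.0256],): print(f(box(p)))
```

```text
[[626.0, 113.0], [524.0, 113.0], [627.0, 124.0], [526.0, 125.0]]
[[555.0, 172.0], [552.0, 140.0], [616.0, 173.0], [615.0, 141.0], [545.0, 227.0], [542.0, 195.0], [610.0, 228.0], [609.0, 196.0]]
```

```bash
python3 -m jog '[[0,-0.002,0.03,0,100],[0,-0.002,0.06,0,100],[0,-0.002,0.075,0,100],[0,-0.002,0.087,0,100],[0,-0.002,0.087,0,100],[0,-0.002,0.087,0,100]]'; python3 g.py -100 -83 40
```

```text
time: 3.25
tool_pos: [465.5, -67.7, 45.3]
tcp_rot: [-179.8, -0.1, -86.3]
ft_force: [-0.4, 0.2, -0.1]
finger_gap: 85.4
nose 22.0 rel now [ -96.696 -100.889   -1.572] [465.5 -67.7  45.3]
target [461. -50.  40.] shift [-0.0179  0.0033  0.0053] turn -0.05 t 3.25
```

```bash
python3 -m jog '[[-0.003,0.002,0.003,0,100],[-0.006,0.003,0.005,0,100],[-0.008,0.003,0.005,0,100],[-0.010,0.003,0.005,0,100],[-0.012,0.003,0.005,0,100],[-0.014,0.003,0.005,0,100],[-0.016,0.003,0.005,0,100],[-0.018,0.003,0.005,0,100]]'; python3 g.py -100 -80 40
```

```text
time: 4.05
tool_pos: [461.5, -50.0, 40.4]
tcp_rot: [-179.8, -0.1, -86.3]
ft_force: [-0.2, -1.6, -0.5]
finger_gap: 85.9
nose 22.0 rel now [-99.463 -82.942  -1.572] [461.5 -50.   40.4]
target [460.8 -47.1  40. ] shift [-0.0029  0.0005  0.0004] turn -0.05 t 4.05
```

```bash
python3 -m jog '[[-0.002,0,0,0,100],[-0.003,0,0,0,100],[-0.003,0,0,0,100],[0.003,0,0,0,100],[0.007,0,0,0,100],[0.007,0,0,0,100],[0.007,0,-0.03,0,100],[0.007,0,-0.06,0,100]]'; python3 -m jog '[[0,0.02,-0.02,0,90],[0,0.05,-0.03,0,70],[0,0.08,-0.03,0,50],[0,0.1,-0.03,0,35],[0,0.1,-0.03,0,35],[0,0.1,-0.03,0,35]]'; python3 g.py -170 -90 45
python3 - <<'E'
from m import *
rk=np.load("rk.npy");s=r.snapshot("top");b=r.snapshot("scene")
for n,q in(("top",s),("scene",b)):
    p,f,a=fitbox([q],[462,-56,.06]);print(n,p,f,a,rel(rk,p))
im=np.hstack([cv2.resize(s["image"][140:280,220:360],(400,400)),cv2.resize(b["image"][100:260,160:320],(400,400))])
cv2.imwrite("pics/e.png",im[:,:,::-1])
E
```

```text
time: 4.85
tool_pos: [460.4, -56.7, 99.9]
tcp_rot: [-180.0, -0.1, -86.3]
ft_force: [0.7, -0.8, 1.1]
finger_gap: 85.5
time: 5.45
tool_pos: [361.1, -63.3, 130.2]
tcp_rot: [-179.9, -0.1, -86.4]
ft_force: [0.7, -0.2, 0.6]
finger_gap: 30.0
nose 22.0 rel now [-200.59   -89.684   -1.573] [361.1 -63.3 130.2]
target [391.6 -61.6  45. ] shift [ 0.0001 -0.0304  0.0853] turn -0.12 t 5.45
top [ 4.65577707e+02 -5.90211870e+01  4.32590664e-02] 237.55686274509802 [np.float64(1019.0)] [-9.60165156e+01 -9.22558263e+01 -2.19172587e-02]
scene [ 4.56179023e+02 -5.81435507e+01  1.42171461e-01] 392.0 [np.float64(1098.0)] [-1.05338083e+02 -9.07679153e+01  7.69951356e-02]
```

View pics/e.png

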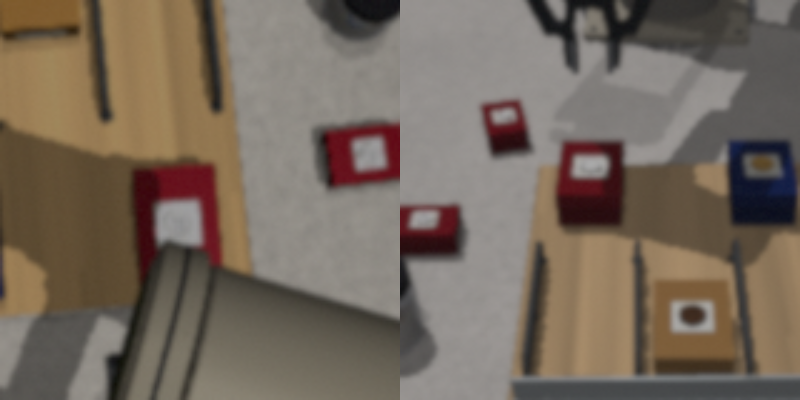

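```bash
python3 -m jog '[[0.001,-0.01,0.03,-0.1,35],[0.001,-0.023,0.06,-0.1,35],[0.001,-0.025,0.076,-0.1,35],[0.001,-0.025,0.084,-0.1,35],[0.001,-0.025,0.084,-0.1,35]]'; python3 g.py -170 -90.5 45
```

```text
time: 6.05
tool_pos: [385.8, -62.3, 45.0]
tcp_rot: [179.9, 0.0, -86.2]
ft_force: [0.4, 0.0, -0.0]
finger_gap: 30.3
nose 22.0 rel now [-175.852  -90.304   -1.57 ] [385.8 -62.3  45. ]
target [391.6 -62.1  45. ] shift [ 0.0002 -0.0059  0.    ] turn 0.04 t 6.05
```

```bash
python3 -m jog '[[0,-0.007,0,0,35],[0,-0.014,0,0,35],[0,-0.019,0,0,35],[0,-0.023,0,0,35],[0,-0.027,0,0,35],[0,-0.031,0,0,35],[0,-0.035,0,0,35],[0,-0.039,0,0,35]]'; python3 -m jog '[[0,-0.004,0,0,35],[0,-0.008,0,0,35],[0,-0.012,0,0,35],[0,-0.016,0,0,35],[0,-0.016,0,0,35]]'; python3 g.py -120 -90.5 45
python3 - <<'E'
from m import *
rk=np.load("rk.npy");s=r.snapshot("top");b=r.snapshot("scene")
im=np.hstack([cv2.resize(s["image"][130:250,220:340],(400,400)),cv2.resize(b["image"][120:260,170:310],(400,400))])
cv2.imwrite("pics/f.png",im[:,:,::-1])
E
```

```text
time: 6.85
tool_pos: [424.9, -59.7, 44.9]
tcp_rot: [179.9, 0.0, -86.2]
ft_force: [-3.0, 0.9, 3.1]
finger_gap: 30.2
time: 7.35
tool_pos: [441.7, -58.6, 45.1]
tcp_rot: [180.0, 0.0, -86.2]
ft_force: [1.0, 0.2, 0.4]
finger_gap: 29.9
nose 22.0 rel now [-119.824  -90.29    -1.57 ] [441.7 -58.6  45.1]
target [441.5 -58.8  45. ] shift [0.0002 0.0002 0.0001] turn 0.04 t 7.35
```

View pics/f.png

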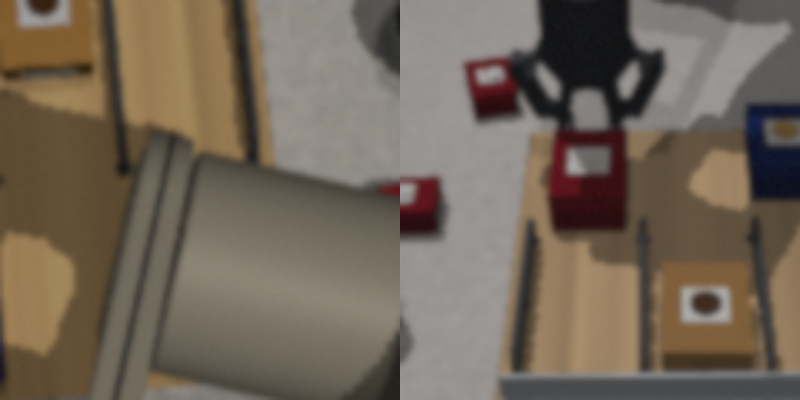

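```bash
cat > s.py <<'E'
from m import *
from scipy.optimize import least_squares
b=r.snapshot("scene");rk0=np.load("rk.npy")
def fit(uv,P,x0):
    o=least_squares(lambda p:(proj(b,tf([p[0],p[1],p[2]/100],P))-uv).ravel(),x0,loss="soft_l1")
    print(np.round(o.fun.reshape(-1,2),1).tolist());q=o.x.copy();q[2]/=100;return q
cr=lambda L:np.array([((u-400)/2.857+170,v/2.857+120) for u,v in L])-.17
P=[(-15,-135,50),(-15,-45,50),(-15,45,50)]
uv=cr([(531,221),(643,219),(753,219)])
P2=[(-165,150,18),(-165,-150,18),(-15,135,50),(-15,-135,50)];uv2=np.array([(496,248),(322,250),(499,296),(325,297)])/1.5-.17
rk=fit(np.vstack([uv,uv2]),P+P2,[555,39,6]);print("rack scene",rk)
bx=fit(cr([(551,228),(625,228),(551,186),(627,186),(556,132),(623,132)]),[(45,-32,18),(45,32,18),(45,-32,58),(45,32,58),(-45,-32,58),(-45,32,58)],[497,-55,6])
print("box",bx,"rel scene rack",rel(rk,bx),"rel top rack",rel(rk0,bx))
E
python3 s.py
```

```text
[[-0.6, -0.3], [-0.1, 0.1], [1.0, -0.1], [-1.2, 2.6], [0.7, 2.0], [1.7, -1.0], [-1.4, -1.0]]
rack scene [5.72495388e+02 4.27933506e+01 6.55149271e-02]
[[-0.0, 0.1], [1.0, -0.3], [-1.2, 1.9], [-0.0, 1.4], [-0.9, -2.3], [1.3, -2.7]]
box [ 4.92097792e+02 -5.31981507e+01  8.20469364e-02] rel scene rack [-8.65094943e+01 -9.05220919e+01  1.65320093e-02] rel top rack [-6.91734828e+01 -8.81724118e+01  1.68706114e-02]
```

```bash
python3 -m jog '[[0,-0.005,0,0,35],[0,-0.011,0,0,35],[0,-0.017,0,0,35],[0,-0.023,0,0,35],[0,-0.029,0,0,35],[0,-0.035,0,0,35],[0,-0.041,0,0,35],[0,-0.045,0,0,35]]'; python3 -m jog '[[0,-0.005,0,0,35],[0,-0.010,0,0,35],[0,-0.015,0,0,35],[0,-0.020,0,0,35],[0,-0.025,0,0,35],[0,-0.030,0,0,35],[0,-0.033,0,0,35],[0,-0.033,0,0,35]]'; python3 g.py 0 -90.5 45
python3 - <<'E'
from m import *
s=r.snapshot("top");b=r.snapshot("scene")
im=np.hstack([cv2.resize(s["image"][100:220,220:340],(400,400)),cv2.resize(b["image"][130:270,170:310],(400,400))])
cv2.imwrite("pics/g.png",im[:,:,::-1])
E
```

```text
time: 8.3
tool_pos: [486.6, -55.6, 44.9]
tcp_rot: [179.9, 0.0, -86.2]
ft_force: [-1.9, -0.9, 0.2]
finger_gap: 30.1
time: 9.1
tool_pos: [520.3, -53.4, 45.1]
tcp_rot: [180.0, -0.0, -86.2]
ft_force: [0.1, 0.3, -0.4]
finger_gap: 30.2
nose 22.0 rel now [-41.071 -90.257  -1.57 ] [520.3 -53.4  45.1]
target [561.3 -51.   45. ] shift [ 0.0003 -0.0411  0.0001] turn 0.04 t 9.1
```

View pics/g.png

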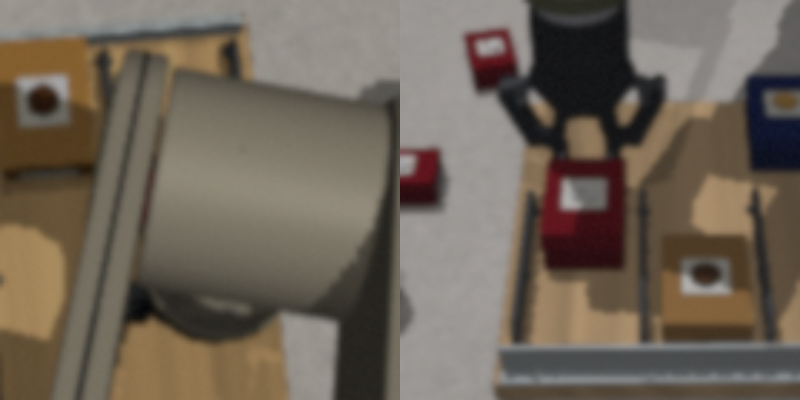

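```bash
python3 -m jog '[[0,-0.005,0,0,35],[0,-0.011,0,0,35],[0,-0.017,0,0,35],[0,-0.023,0,0,35],[0,-0.029,0,0,35],[0,-0.034,0,0,35],[0,-0.038,0,0,35],[0,-0.041,0,0,35]]'; python3 -m jog '[[0,-0.004,0,0,35],[0,-0.008,0,0,35],[0,-0.012,0,0,35],[0,-0.016,0,0,35],[0,-0.019,0,0,35],[0,-0.021,0,0,35],[0,-0.023,0,0,35],[0,-0.023,0,0,35]]'; python3 g.py 48 -90.5 45
```

```text
time: 10.0
tool_pos: [561.2, -50.7, 45.0]
tcp_rot: [180.0, -0.0, -86.2]
ft_force: [-1.8, -1.2, 1.1]
finger_gap: 29.9
time: 10.8
tool_pos: [584.6, -49.2, 45.1]
tcp_rot: [-180.0, -0.0, -86.2]
ft_force: [-1.5, 0.3, -0.2]
finger_gap: 30.0
nose 22.0 rel now [ 23.379 -90.186  -1.57 ] [584.6 -49.2  45.1]
target [609.2 -47.9  45. ] shift [ 0.0003 -0.0246  0.0001] turn 0.05 t 10.8
```

Run:
```python
from m import *
b=r.snapshot("scene");s=r.snapshot("top")
im=np.hstack([cv2.resize(s["image"][100:220,220:340],(400,400)),cv2.resize(b["image"][150:290,170:310],(400,400))])
cv2.imwrite("pics/i.png",im[:,:,::-1])
```

```text
(no output)
```

View pics/i.png

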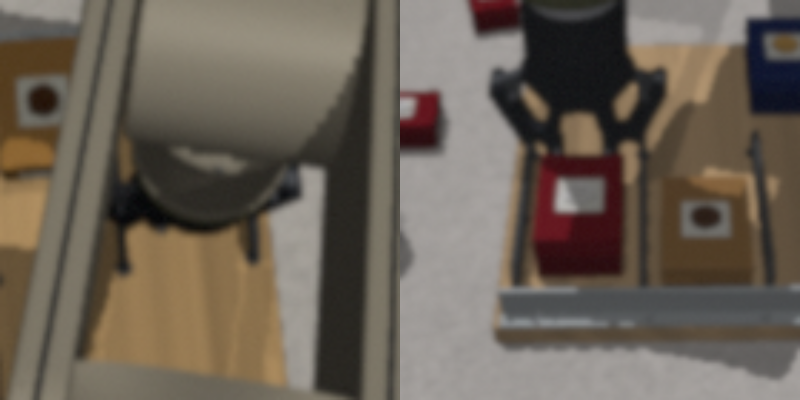

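```bash
python3 -m jog '[[0,-0.003,0,0,35],[0,-0.005,0,0,35],[0,-0.007,0,0,35],[0,-0.009,0,0,35],[0,-0.011,0,0,35],[0,-0.012,0,0,35]]'; python3 -m jog '[[0,-0.0015,0,0,35],[0,-0.003,0,0,35],[0,-0.004,0,0,35]]';python3 -m jog '[[0,-0.001,0,0,35],[0,-0.002,0,0,35],[0,-0.002,0,0,35]]';  python3 g.py 48 -90.5 45
```

```text
time: 11.5
tool_pos: [596.7, -48.4, 45.2]
tcp_rot: [-180.0, -0.0, -86.2]
ft_force: [-2.1, -0.2, 0.6]
finger_gap: 30.1
time: 11.8
tool_pos: [600.8, -48.1, 45.2]
tcp_rot: [-180.0, -0.0, -86.2]
ft_force: [-1.7, -0.6, 1.8]
finger_gap: 29.8
time: 12.1
tool_pos: [603.0, -48.0, 45.2]
tcp_rot: [-180.0, -0.0, -86.2]
ft_force: [-0.8, 0.6, 0.3]
finger_gap: 29.6
nose 22.0 rel now [ 41.86  -90.195  -1.57 ] [603.  -48.   45.2]
target [609.2 -47.9  45. ] shift [ 0.0003 -0.0061  0.0002] turn 0.05 t 12.1
```

```bash
python3 -m jog '[[0,-0.001,0,0,35],[0,-0.001,0,0,35]]'|grep -E "pos|for"; python3 -m jog '[[0,-0.001,0,0,35],[0,-0.001,0,0,35]]'|grep -E "pos|for"
```

```text
tool_pos: [604.2, -47.9, 45.2]
ft_force: [-0.5, -0.1, 0.1]
tool_pos: [605.3, -47.9, 45.2]
ft_force: [-1.4, -0.8, 1.2]
```

```bash
python3 -m jog '[[0,-0.001,0,0,35],[0,-0.001,0,0,35]]'|grep -E "pos|for"
```

```text
tool_pos: [606.5, -47.7, 45.2]
ft_force: [-0.9, 0.5, 0.2]
```

```bash
python3 -m jog '[[0,-0.001,0,0,35],[0,-0.001,0,0,35]]'|grep -E "pos|for"
```

```text
tool_pos: [607.6, -47.7, 45.2]
ft_force: [-1.0, 0.3, 0.5]
```

```bash
python3 -m jog '[[0,-0.001,0,0,35],[0,-0.001,0,0,35]]'|grep -E "pos|for"
```

```text
tool_pos: [608.8, -47.6, 45.2]
ft_force: [-1.3, -0.2, 0.1]
```

```bash
python3 -m jog '[[0,-0.001,0,0,35],[0,-0.001,0,0,35]]'|grep -E "pos|for"
python3 - <<'E'
from m import *
b=r.snapshot("scene")
cv2.imwrite("pics/j.png",cv2.resize(b["image"][190:290,190:320,::-1],(780,600),interpolation=cv2.INTER_CUBIC))
E
```

```text
tool_pos: [610.0, -47.5, 45.2]
ft_force: [-0.6, -0.3, 0.6]
```

View pics/j.png

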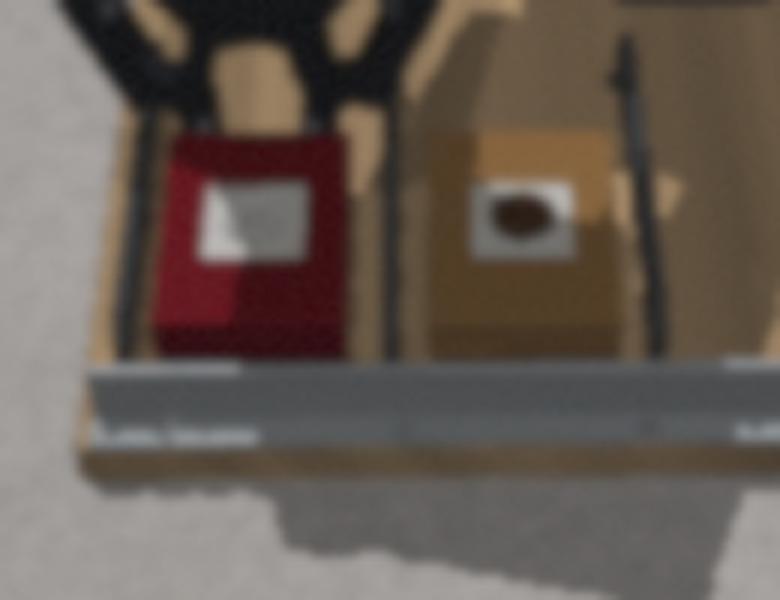

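```bash
python3 -m jog '[[0,-0.001,0,0,35],[0,-0.001,0,0,35]]'|grep -E "pos|for"
```

```text
tool_pos: [611.1, -47.4, 45.2]
ft_force: [-0.3, 0.1, -0.2]
```

```bash
python3 -m jog '[[0,-0.001,0,0,35],[0,-0.001,0,0,35]]'|grep -E "pos|for"
```

```text
tool_pos: [612.3, -47.4, 45.2]
ft_force: [-1.2, -0.7, -0.3]
```

```bash
python3 -m jog '[[0,-0.001,0,0,35],[0,-0.001,0,0,35]]'|grep -E "pos|for"
```

```text
tool_pos: [613.4, -47.3, 45.2]
ft_force: [-0.9, 0.1, -0.2]
```

```bash
python3 -m jog '[[0,-0.001,0,0,35],[0,-0.001,0,0,35]]'|grep -E "pos|for"
```

```text
tool_pos: [614.4, -47.3, 45.2]
ft_force: [-2.8, -0.8, 1.0]
```

```bash
python3 -m jog '[[0,-0.001,0,0,35],[0,-0.001,0,0,35]]'|grep -E "pos|for"
```

```text
tool_pos: [614.4, -47.3, 45.2]
ft_force: [-8.0, -0.1, 5.8]
```

Contact with the stop is clear: about 8 N, and the tool stalled at x = 614.4. I'll back off straight and then rise.

```bash
python3 -m jog '[[0,0.002,0,0,35],[0,0.008,0,0,35],[0,0.02,0,0,35],[0,0.035,0,0,35],[0,0.045,-0.02,0,35],[0,0.05,-0.06,0,35],[0,0.05,-0.1,0,35],[0,0.05,-0.13,0,35]]'; python3 -m jog '[[0,0.05,-0.03,0,35],[0,0.1,-0.06,0,35],[0,0.15,-0.06,0,35],[0,0.2,-0.06,0,35],[0,0.2,-0.06,0,35],[0,0.2,-0.06,0,35]]'
python3 - <<'E'
from m import *
rk=np.load("rk.npy");b=r.snapshot("scene");s=r.snapshot("top")
for n,q in(("top",s),("scene",b)):
    p,f,a=fitbox([q],[660,-46,.06]);print(n,p,f,a,rel(rk,p))
im=np.hstack([cv2.resize(s["image"][95:255,155:325],(425,400)),cv2.resize(b["image"][130:290,170:320],(375,400))])
cv2.imwrite("pics/k.png",im[:,:,::-1])
H=dict(blue_box=18,tan_box=18,thread_cone=0,button_jar=0)
for n,q in(("top",s),("scene",b)):
  for l,z in H.items(): print(n,l,[(np.round(d["uv"]),round(d["conf"],2)) for d in r.pinpoint(q,l)[:1]])
E
```

```text
time: 15.15
tool_pos: [565.0, -50.7, 178.1]
tcp_rot: [-179.8, -0.0, -86.2]
ft_force: [0.8, -0.3, 0.1]
finger_gap: 30.2
time: 15.75
tool_pos: [364.1, -64.0, 237.8]
tcp_rot: [-179.6, -0.1, -86.3]
ft_force: [-0.1, 0.2, 0.1]
finger_gap: 29.8
top [ 6.70520143e+02 -4.53375073e+01  4.03018944e-02] 136.75686274509803 [np.float64(1102.0)] [ 1.09382002e+02 -9.19491400e+01 -2.48744306e-02]
scene [ 6.57142044e+02 -4.29853784e+01  9.81847200e-02] 328.9372549019607 [np.float64(1097.0)] [ 9.61855028e+01 -8.87306871e+01  3.30083950e-02]
top blue_box [(array([207., 225.]), 0.85)]
top tan_box [(array([230., 134.]), 0.9)]
top thread_cone [(array([128., 134.]), 0.79)]
top button_jar [(array([342., 139.]), 0.98)]
scene blue_box []
scene tan_box [(array([277., 238.]), 0.95)]
scene thread_cone [(array([397., 253.]), 0.58)]
scene button_jar [(array([156., 235.]), 0.91)]
```

View pics/k.png

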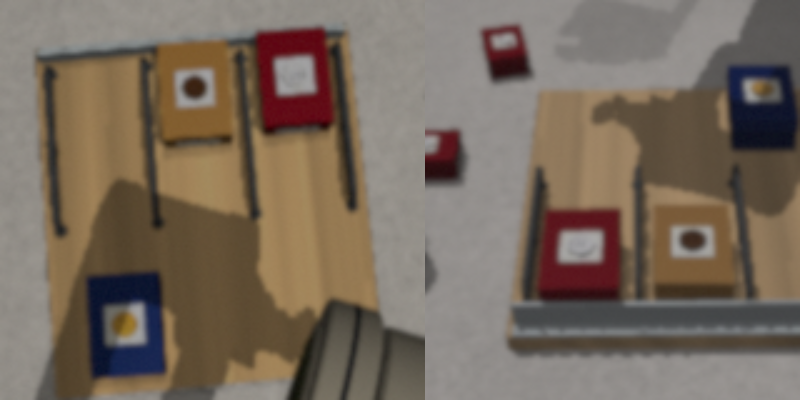

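```bash
python3 -c "
from bench import r
print(r.sense()['qd'].round(2)); print(r.hand_in())"
```

```text
[-0.1  -0.37  0.18  0.03 -0.01 -0.01]
the job is handed in; nothing more can be done
None
```

The red box is home in its outer lane against the end stop, and I handed the job in at about 16 s. I picked the largest of the three red boxes, which stood on the rack apron. I nudged it about 8 mm sideways to the lane centre with one finger. Then I pushed it straight in with two fingertips set 30 mm apart, going in 1 mm steps near the end.

**Contact with the stop:** the push force rose from about 1 N to 8 N and the tool stalled, so the box met the stop gently. I then backed straight out and rose, leaving the gripper clear at about 238 mm.

**Last checks:**
- **Position:** the final pictures show the red box square, level with the tan box that was already home, and clear of both rails. It sits about 1–3 mm right of the lane centre, within the 10 mm allowed.
- **Other things:** the tan box, cone and jar came out within about 3 pixels of their first positions. The blue box's detected point moved 4 pixels in the top view and was not found in the scene view. It looks unmoved in the pictures, and I put that shift down to detection error because the gripper never went near it.

**Disagreements:**
- **Along the lane:** the silhouette fits from the two cameras gave x = +109 mm (top) and +96 mm (scene), against the expected +105 mm.
- **Angle:** the same fits gave −0.025 and +0.033 rad. The scene fit matched poorly throughout, so I relied on the stop contact and the side-by-side view with the tan box.
- **Rack position:** an earlier rack fit from the scene view also put the rack 17 mm off in x, so I didn't use it.

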